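# Find the weak cradle-switch spring and prove it with the test weight

### The job

One of the four cradle-switch springs in the tester has gone weak. Find it by pressing the black pans gently with shut fingertips, about 7 N each and held a moment: a good spring keeps its index above the red mark on its post, the weak one sinks below it. Then stand the brass test weight upright in the middle of the weak spring's pan and leave it there, so that its index stays below the mark; never press hard.

Things in the scene. Friction and masses are not known exactly. Their poses are not given: they have to be found in the camera images.
- tester_plate: Aluminium plate fixed on the bench, 100 x 268 x 10 mm, origin at the centre of its underside; x across it (away from the robot at yaw 0), y along the row, z up. Four look-alike spring-test cells stand on it in a row along y, 64 mm apart, turned like the plate; which cell stands where changes from run to run. One holds a weak spring: any place may be the one.
- weight_mid (a point): Middle, half-way up, of the loose brass test weight (about 0.6 kg, 75 mm tall, standing on the bench, so this point is 37.5 mm above its underside, on its axis; z up along it). Round base 48 mm across and 36 mm high; above it an upright round handle, 20 mm across, from 40 to 75 mm above the underside.
- press_knob (a point): Centre of the black ball, 32 mm across, at the end of the hand lever of the fixed green bench press; the lever leans from it back and down to the press. It is not used: a high obstacle (443 mm above the bench) between the robot's start and the tester, so pass in front of it with the arm drawn in.
- cap_a_top (a point): Centre of the top face of the flat black round pan (48 mm across, 8 mm thick) on the stem of one cell, about 118 mm above the bench when free; it goes straight down when pressed and does not tilt. Below it are a dark collar with a black index and the open coil spring.
- mark_a (a point): Centre of the red reference mark, a 3 mm band round the white scale post (12 x 9 mm, top 85 mm above the bench, just below the lowest place of the pan) beside the same spring; 61 mm above the bench, 14 mm below the free index on the collar.
- cap_a (a joint): How far that spring is compressed, m: 0 free (held up by a slight preload), 0.014 index level with the red mark, 0.034 hard stop. It springs back when let go. At the mark a good spring pushes back with about 12 N, a weak one with about 4 N. Under 7 N (or the 0.6 kg weight) a good one sinks 8 (6) mm, a weak one 27 (22) mm. They look the same.
- cap_b_top (a point): Centre of the top face of the flat black round pan (48 mm across, 8 mm thick) on the stem of one cell, about 118 mm above the bench when free; it goes straight down when pressed and does not tilt. Below it are a dark collar with a black index and the open coil spring.
- mark_b (a point): Centre of the red reference mark, a 3 mm band round the white scale post (12 x 9 mm, top 85 mm above the bench, just below the lowest place of the pan) beside the same spring; 61 mm above the bench, 14 mm below the free index on the collar.
- cap_b (a joint): How far that spring is compressed, m: 0 free (held up by a slight preload), 0.014 index level with the red mark, 0.034 hard stop. It springs back when let go. At the mark a good spring pushes back with about 12 N, a weak one with about 4 N. Under 7 N (or the 0.6 kg weight) a good one sinks 8 (6) mm, a weak one 27 (22) mm. They look the same.
- cap_c_top (a point): Centre of the top face of the flat black round pan (48 mm across, 8 mm thick) on the stem of one cell, about 118 mm above the bench when free; it goes straight down when pressed and does not tilt. Below it are a dark collar with a black index and the open coil spring.
- mark_c (a point): Centre of the red reference mark, a 3 mm band round the white scale post (12 x 9 mm, top 85 mm above the bench, just below the lowest place of the pan) beside the same spring; 61 mm above the bench, 14 mm below the free index on the collar.
- cap_c (a joint): How far that spring is compressed, m: 0 free (held up by a slight preload), 0.014 index level with the red mark, 0.034 hard stop. It springs back when let go. At the mark a good spring pushes back with about 12 N, a weak one with about 4 N. Under 7 N (or the 0.6 kg weight) a good one sinks 8 (6) mm, a weak one 27 (22) mm. They look the same.
- cap_d_top (a point): Centre of the top face of the flat black round pan (48 mm across, 8 mm thick) on the stem of one cell, about 118 mm above the bench when free; it goes straight down when pressed and does not tilt. Below it are a dark collar with a black index and the open coil spring.
- mark_d (a point): Centre of the red reference mark, a 3 mm band round the white scale post (12 x 9 mm, top 85 mm above the bench, just below the lowest place of the pan) beside the same spring; 61 mm above the bench, 14 mm below the free index on the collar.
- cap_d (a joint): How far that spring is compressed, m: 0 free (held up by a slight preload), 0.014 index level with the red mark, 0.034 hard stop. It springs back when let go. At the mark a good spring pushes back with about 12 N, a weak one with about 4 N. Under 7 N (or the 0.6 kg weight) a good one sinks 8 (6) mm, a weak one 27 (22) mm. They look the same.
Things that resemble listed ones, but are neither listed nor needed, are in the scene too. What is meant by the part that bears weight_mid is not blue, and is the larger of those in its own colour.

How it is judged (in metres and radians):
On the way:
1. with the fingers, the weak spring is pressed gently (under 11.5 N) until its index is below the red mark, and held for a moment (((value of joint cap_a above 0.014 m and contact force between the fingers and cap_a between 1 and 11.5 N and horizontal distance between weight_mid and cap_a_top above 0.04 m) or (value of joint cap_b above 0.014 m and contact force between the fingers and cap_b between 1 and 11.5 N and horizontal distance between weight_mid and cap_b_top above 0.04 m) or (value of joint cap_c above 0.014 m and contact force between the fingers and cap_c between 1 and 11.5 N and horizontal distance between weight_mid and cap_c_top above 0.04 m) or (value of joint cap_d above 0.014 m and contact force between the fingers and cap_d between 1 and 11.5 N and horizontal distance between weight_mid and cap_d_top above 0.04 m))), for 0.2 s.
At the end, for the whole second after the job is handed in: The test weight stands upright (within 6 degrees) on one pan, within 20 mm of its middle, and holds that spring's index below the red mark (compressed more than 14 mm); the other three pans are up (within 2 mm) (((value of joint cap_a above 0.014 m and horizontal distance between weight_mid and cap_a_top below 0.02 m and z of weight_mid in the frame of cap_a_top between 0.033 and 0.041 m and value of joint each of cap_b, cap_c, cap_d below 0.002 m) or (value of joint cap_b above 0.014 m and horizontal distance between weight_mid and cap_b_top below 0.02 m and z of weight_mid in the frame of cap_b_top between 0.033 and 0.041 m and value of joint each of cap_a, cap_c, cap_d below 0.002 m) or (value of joint cap_c above 0.014 m and horizontal distance between weight_mid and cap_c_top below 0.02 m and z of weight_mid in the frame of cap_c_top between 0.033 and 0.041 m and value of joint each of cap_a, cap_b, cap_d below 0.002 m) or (value of joint cap_d above 0.014 m and horizontal distance between weight_mid and cap_d_top below 0.02 m and z of weight_mid in the frame of cap_d_top between 0.033 and 0.041 m and value of joint each of cap_a, cap_b, cap_c below 0.002 m)) and angle between weight_mid's own z axis and vertical below 0.1 rad); the robot touches nothing.
It fails at once if a pan is pressed hard (more than 25 N) (contact force between anything else and cap_a above 25 N or contact force between anything else and cap_b above 25 N or contact force between anything else and cap_c above 25 N or contact force between anything else and cap_d above 25 N).
It also fails if it takes over 64 s, if anything falls off the work surface, if the arm or the gripper's body presses on something with over 40 N, if the wrist force passes 120 N, or if a joint passes its speed limit or range.

### The arm

A 6-joint arm with a two-finger parallel gripper is mounted at the origin on a cart in front of the work surface, level with it; the furniture and walls round the work are solid. World frame = base frame: x ahead of the robot, y to its left, z up, the work surface at z = 0. Lengths are in mm, angles in rad, forces in N, time in s.
With the tool pointing down it reaches from about 350 to 975 mm from the base axis. Payload 7.1 kg.
Tool frame: the origin (TCP) lies at the very end of the fingers, on their centre line; the grasp point (between the pads) lies 19 mm behind it; z points along the fingers, y is the direction in which the jaws open and shut (so a half turn about z gives the same grasp; the last joint's range is limited). The gripper opens to 88 mm and grips with 3 to 60 N. Pads are 20 mm wide; open, the fingers measure 115 mm over their backs; the gripper's body (75 mm by 178 mm) begins 61 mm behind the grasp point.
Start: joints at [-1.281, 0.423, 1.63, -0, 1.089, -0.019], TCP at [189.965, -595.414, 222.675] pointing down, gripper open.
Joint ranges: [-3, 3], [-0.9, 2.11], [0.09, 2.58], [-1.31, 4.45], [0.11, 2.69], [-2.54, 2.54]. Speed limits (rad/s): [2.39, 2.39, 3.01, 3.14, 3.14, 3.14].

### API

Orientations are given as a rotation vector (axis times angle).
In Python, from workcell import * gives the robot as it stands.
- The arm moves only by the tool play_rows, never from a script. Its argument "plan" is text: rows parted by semicolons, each of 7 numbers parted by spaces: the finger opening in cm, from 0 to 8.78, then the shift along the tool's x, y, z in cm, then the turn, a rotation vector about the tool's x, y, z in degrees. A call has 1 to 20 rows; each row shifts and turns the commanded pose from where the row before left it, along the tool's axes as they then stand; what a row does not reach is not made up. A row lasts 1/8 s, in which the tool goes at most 62.5 mm and 10.7 degrees, less where a joint would pass 70% of its speed; a pose out of reach is approached as far as the arm can. A call is refused whole if a number of a shift passes 6.25 or a number of a turn 10.7, either way. A call with a gripper value outside its range is refused whole. The fingers move at their own pace and stop on an object; the grip force is fixed at half the most. Time passes only in rows, so rows that do not move let the fingers close. It gives the time, the measured TCP pose, the force and the opening at its end, in the units of the state.
- get_obs(): the state, without advancing time (a new reading comes with each control period).
- get_image(name): name is "scene" or "top"; returns a dict with "pixels" (480x640x3 uint8, red, green, blue), "range_z" (480x640 float32, mm along the optical axis (not along the pixel's ray), 0 where there is no reading), "fx", "fy", "cx", "cy" (pixels), "distortion" ([k1, k2, p1, p2, k3] as OpenCV has them; the pictures are not rectified), "eye" and "attitude" of the camera in the world. Camera axes: x right, y down, z forward; pixel columns grow to the right and rows downward; lengths in mm; the calibration is good to about 2 mm. A picture is of the moment at which its call begins.
- close_job(): hands the job in, once; it reports no verdict.
The state is a dict: "t": time; "qpos": joint angles; "qvel": joint speeds; "joint_torque": joint torques, N m; "ee_pos": TCP position; "orientation": TCP orientation; "ft_force": force on the tool from outside, world axes, zero at the start; "moment": the same for the moment, N m; "width": finger opening in mm.
Only numpy, scipy, OpenCV 4.12 (cv2) and the standard library are available. Lean on these libraries where they do the work, as an engineer would, in place of code of your own. Each camera call takes 0.05 s, during which the arm holds its last target. There are 200 camera calls.

## Working session

There is one attempt and no reset: what is moved stays moved. The work goes in short steps, Python scripts to look and compute and a tool call to move; the robot and the scene stay as the last step left them, time stands still between calls to the robot, and variables do not carry over. Pictures are saved under pics/ and viewed, about 8 in all and at most 12, crops included, and the job is handed in when it is done.

Besides the shell and the picture viewer there is one more tool, called after ">>>" in YAML: its name, and indented under it one key for each argument. play_rows: Moves the arm, as the interface text tells. Its arguments: {"type":"object","properties":{"plan":{"type":"string"}},"required":["plan"]}

```bash
mkdir -p pics; cat > h.py <<'E'
from workcell import *
import numpy as np, cv2, os
from scipy.spatial.transform import Rotation as R
def cloud(im):
    K=np.array([[im['fx'],0,im['cx']],[0,im['fy'],im['cy']],[0,0,1.]])
    v,u=np.mgrid[0:480,0:640]
    p=cv2.undistortPoints(np.stack([u,v],-1).reshape(-1,1,2).astype(np.float64),K,np.array(im['distortion'],float)).reshape(480,640,2)
    d=np.dstack([p,np.ones((480,640))])
    A=np.array(im['attitude'],float)
    A=A if A.shape==(3,3) else R.from_rotvec(A).as_matrix()
    d=d@A.T; e=np.array(im['eye'],float)
    return e,d,e+d*im['range_z'][...,None]
def onz(e,d,z): return e+d*(z-e[2])/d[2]
def save(n,px): cv2.imwrite('pics/'+n,cv2.cvtColor(px,cv2.COLOR_RGB2BGR))
E
python3 - <<'E'
from h import *
for n in('scene','top'):
    im=get_image(n); save(n+'0.png',im['pixels']); print(n,im['eye'],im['attitude'],im['fx'],im['distortion'])
print(get_obs())
E
```

```text
scene [-17.40292616 717.91408491 733.8423028 ] [-0.73204591  2.29018384 -1.44380347] 480.71579413590825 [-0.11859655  0.          0.          0.          0.        ]
top [ 431.64296345 -140.78006371 1396.48849413] [-2.16474911  2.1488476  -0.15648223] 579.2095884733952 [0.03648832 0.         0.         0.         0.        ]
{'t': 0.1, 'qpos': array([-1.28095718e+00,  4.23745222e-01,  1.63059234e+00, -5.05856646e-06,
        1.08862083e+00, -1.90118120e-02]), 'qvel': array([-0.00070006, -0.00160244, -0.00120194, -0.00058396, -0.00089538,
       -0.00130312]), 'joint_torque': array([ 3.28824080e-04, -5.45614457e+01, -2.74324912e+01,  6.45806990e-02,
        1.88702450e-02, -9.89460204e-06]), 'ee_pos': array([ 189.85126118, -594.9442366 ,  221.99976976]), 'orientation': array([-3.10287078e+00, -4.83011632e-01,  2.96460989e-04]), 'ft_force': array([-0.36024227, -0.67105148, -0.46560848]), 'moment': array([ 0.011514  , -0.01028355,  0.01177782]), 'width': 87.3446734510628}
```

View pics/scene0.png

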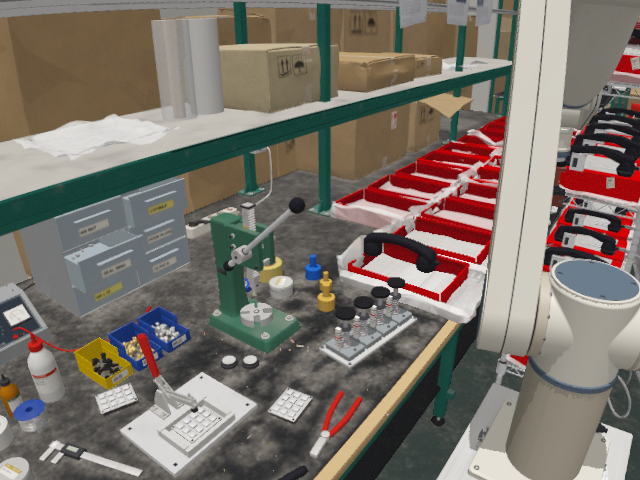

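View pics/top0.png

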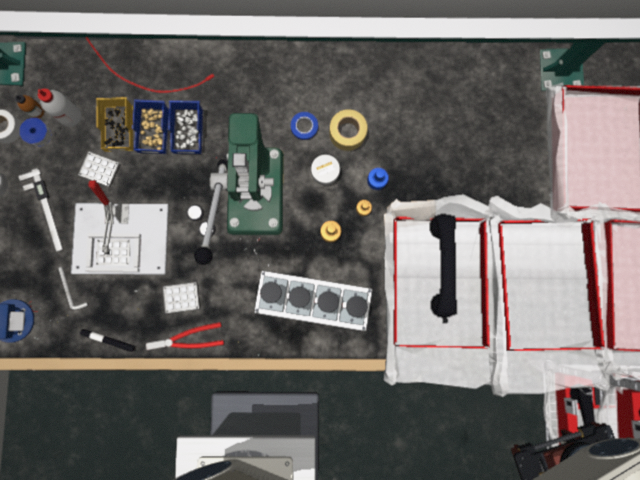

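Top view: candidates for the weight are the large brass one (331,231), the small brass one (364,207) and the blue one (377,178). The description picks (331,231). The pans are at about (272,293), (301,297), (328,302), (355,307), and the knob is at (203,256).

```bash
python3 - <<'E'
from h import *
im=get_image('top'); e,d,P=cloud(im); px=im['pixels']
hsv=cv2.cvtColor(px,cv2.COLOR_RGB2HSV)
Z=P[...,2]
# pans: height 100..130
m=((Z>108)&(Z<128)).astype(np.uint8); m[:, :240]=0; m[:,390:]=0; m[:260]=0;m[340:]=0
n,l,s,c=cv2.connectedComponentsWithStats(m)
for i in range(1,n):
    if s[i,4]>80:
        u,v=c[i]; q=np.median(P[l==i],0); print('pan',c[i].round(1),s[i],q.round(1),onz(e,d[int(round(v)),int(round(u))],118).round(1))
br=cv2.inRange(hsv,(12,110,90),(30,255,255))
n,l,s,c=cv2.connectedComponentsWithStats(br)
for i in range(1,n):
    if s[i,4]>60 and c[i][0]>280 :
        q=P[l==i]; print('brass',c[i].round(1),s[i],np.percentile(q,[2,50,98],axis=0).round(0).tolist())
        t=q[q[:,2]>q[:,2].max()-8]; print('  top',t.mean(0).round(1),np.ptp(t,axis=0).round(0), 'zmax',q[:,2].max())
        b=q[(q[:,2]>25)&(q[:,2]<42)]; 
        if len(b)>5: print('  base mid',((b.max(0)+b.min(0))/2).round(1),np.ptp(b,axis=0).round(0))
# knob
k=(Z>400)&(Z<470); k[:,:180]=0;k[:,300:]=0;k[:200]=0;k[300:]=0
print('knob',P[k].mean(0).round(0),k.sum())
q=P[215:325,380:500].reshape(-1,3); print('box zmax',q[:,2].max().round(0))
print('press', np.percentile(P[110:235,210:285].reshape(-1,3),[1,99],axis=0).round(0))
im2=get_image('scene'); a=cv2.resize(px[190:340,230:400],None,fx=3,fy=3,interpolation=cv2.INTER_CUBIC)
b=cv2.resize(im2['pixels'][240:370,240:430],None,fx=4,fy=3.46)[:, :]
b=cv2.resize(im2['pixels'][240:370,300:430],(450,450),interpolation=cv2.INTER_CUBIC)
save('crop.png',cv2.resize(np.hstack([a[:450],b]),(800,375)))
E
```

```text
pan [270.4 291.6] [260 281  22  22 370] [479.5 -59.3 116.9] [479.3 -59.  118. ]
pan [299.  296.3] [289 286  21  22 362] [ 470.9 -122.8  116.6] [ 471.  -122.8  118. ]
pan [327.7 301.1] [317 291  22  22 367] [ 460.5 -186.5  116.8] [ 460.5 -186.5  118. ]
pan [356.4 305.8] [346 295  22  22 373] [ 450.2 -248.4  116.7] [ 450.1 -247.9  118. ]
brass [350.6 130.2] [330 111  37  36 249] [[835.0, -277.0, 26.0], [865.0, -248.0, 46.0], [920.0, -195.0, 52.0]]
  top [ 878.9 -246.8   48.6] [86. 87.  8.] zmax 53.84761473926983
  base mid [ 851.6 -234.1   33.9] [35. 82. 16.]
brass [363.6 207.1] [356 199  16  17 208] [[672.0, -295.0, -1.0], [686.0, -274.0, 26.0], [709.0, -258.0, 58.0]]
  top [ 431.6 -140.8 1396.5] [0. 0. 0.] zmax 1396.488494133454
  base mid [ 688.6 -275.6   33.5] [33. 34. 17.]
brass [330.3 230.8] [320 221  21  21 358] [[607.0, -217.0, 1.0], [626.0, -194.0, 35.0], [652.0, -172.0, 76.0]]
  top [ 630.6 -193.7   74.8] [16. 19.  8.] zmax 80.01937283539519
  base mid [ 629.1 -194.9   34.3] [46. 45. 15.]
knob [531.  39. 408.] 261
box zmax 1396.0
press [[608. -81.  -4.]
 [934. 100. 345.]]
```

View pics/crop.png

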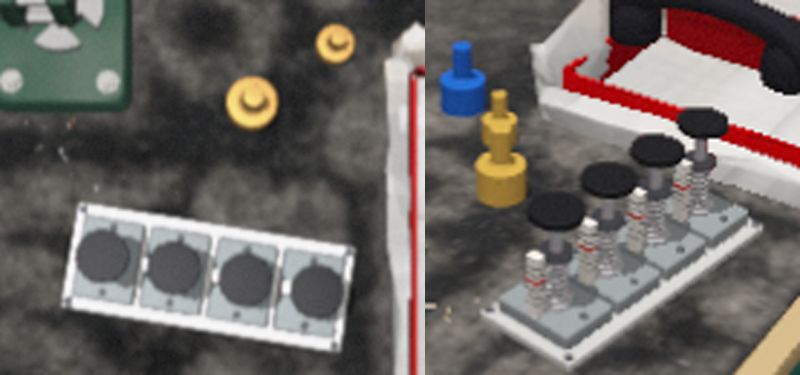

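The close crop confirms it: the large brass weight is at image left (250,100), base 46 mm across and 75 mm tall. The smaller brass one is at (335,42) and the blue one stands further off. Next I check the clearance on the transit.

```bash
cat >> h.py <<'E'
def go(target,yaw=None,o=None):
    """tool-axis shift (cm) to world target (mm) as things are measured now"""
    o=o or get_obs(); Rm=R.from_rotvec(o['orientation']).as_matrix()
    print('t',round(o['t'],2),'pos',o['ee_pos'].round(1),'f',o['ft_force'].round(2),'w',round(o['width'],1),'xtool',Rm[:,0].round(3),'ztool',Rm[:,2].round(3))
    print(' q',o['qpos'].round(2))
    if target is not None: print(' shift cm',(Rm.T@(np.array(target)-o['ee_pos'])/10).round(2))
E
python3 - <<'E'
from h import *
im=get_image('top'); e,d,P=cloud(im); ok=im['range_z']>0
X,Y,Z=P[...,0],P[...,1],P[...,2]
for y0 in range(-640,0,60):
    print(y0,[int(np.max(Z[ok&(Y>y0)&(Y<y0+60)&(X>x0)&(X<x0+60)],initial=-999)) for x0 in range(180,720,60)])
go([400,-300,222])
E
```

```text
-640 [584, 582, 65, 65, 67, 66, 65, 101, 96]
-580 [613, 593, 64, 65, 69, 67, 66, 77, 93]
-520 [614, 41, 64, 68, 131, 141, 141, 136, 106]
-460 [558, 39, 60, 103, 141, 146, 147, 141, 105]
-400 [-688, 37, 65, 68, 66, 65, 65, 72, 93]
-340 [-689, 37, 41, 62, 62, 48, 1163, 47, 83]
-280 [-689, -999, 7, 32, 123, 32, 1180, 8, 59]
-220 [-690, -999, 11, 24, 124, 119, 1180, 80, 11]
-160 [517, -999, 10, 14, 123, 123, 1179, 9, 9]
-100 [501, -999, 9, 10, 124, 124, 1178, 44, 281]
-40 [-686, -999, 10, 10, 118, 122, 1174, 39, 347]
t 0.25 pos [ 189.9 -595.2  222.3] f [ 0.53  0.44 -0.5 ] w 87.4 xtool [0.953 0.304 0.   ] ztool [-0.     0.001 -1.   ]
 q [-1.28  0.42  1.63  0.    1.09 -0.02]
 shift cm [ 28.99 -21.74   0.05]
```

>>> play_rows:
  plan: "0 0 0 0 0 0 8.85; 0 0 0 0 0 0 8.85; 0 2.6 -3.47 0 0 0 0; 0 2.6 -3.47 0 0 0 0; 0 2.6 -3.47 0 0 0 0; 0 2.6 -3.47 0 0 0 0; 0 2.6 -3.47 0 0 0 0; 0 2.6 -3.47 0 0 0 0; 0 2.6 -3.47 0 0 0 0; 0 2.6 -3.47 0 0 0 0; 0 2.6 -3.47 0 0 0 0; 0 2.6 -3.47 0 0 0 0; 0 0 0 3 0 0 0; 0 0 0 3 0 0 0; 0 0 0 1 0 0 0; 0 0 0 0 0 0 0; 0 0 0 0 0 0 0"

```text
t: 2.38
ee_pos: [450.6, -249.0, 153.6]
orientation: [3.141, -0.001, 0.002]
ft_force: [-0.0, 0.3, 0.0]
width: 0.2
```

```bash
python3 -c "
from h import *
go([450.3,-248,122])"
```

```text
t 2.38 pos [ 450.6 -249.   153.6] f [-0.03  0.27  0.02] w 0.2 xtool [ 1.    -0.     0.001] ztool [ 0.001 -0.001 -1.   ]
 q [-0.53  0.36  1.92  0.    0.86  1.04]
 shift cm [-0.03 -0.1   3.16]
```

>>> play_rows:
  plan: "0 0 -0.1 2 0 0 0; 0 0 0 1.2 0 0 0; 0 0 0 0.4 0 0 0; 0 0 0 0.3 0 0 0; 0 0 0 0.3 0 0 0; 0 0 0 0 0 0 0; 0 0 0 0 0 0 0"

```text
t: 3.25
ee_pos: [450.0, -247.5, 110.9]
orientation: [3.141, -0.0, 0.0]
ft_force: [-2.0, -0.9, 2.8]
width: 0.6
```

>>> play_rows:
  plan: "0 0 0 0.3 0 0 0; 0 0 0 0 0 0 0; 0 0 0 0 0 0 0"

```text
t: 3.62
ee_pos: [450.2, -247.6, 107.7]
orientation: [3.141, -0.0, 0.0]
ft_force: [-1.4, -0.3, 3.5]
width: 0.2
```

```bash
python3 - <<'E'
from h import *
go(None)
for n in range(4): get_image('top'); print(get_obs()['ft_force'].round(2),get_obs()['ee_pos'].round(1))
E
```

```text
t 3.62 pos [ 450.2 -247.6  107.7] f [-1.37 -0.3   3.54] w 0.2 xtool [ 1. -0.  0.] ztool [ 0. -0. -1.]
 q [-0.53  0.43  1.95 -0.    0.76  1.05]
[-0.48 -0.66  2.88] [ 450.2 -247.5  107.8]
[-2.05 -0.45  3.23] [ 450.1 -247.5  107.7]
[-1.01  0.    3.42] [ 450.2 -247.6  107.8]
[-1.17 -0.41  3.38] [ 450.1 -247.6  107.8]
```

3.3 N at about 10 mm is a weak spring (a good one would push about 8.5 N). I press on to about 22 mm and hold.

>>> play_rows:
  plan: "0 0 0 0.4 0 0 0; 0 0 0 0.4 0 0 0; 0 0 0 0.4 0 0 0; 0 0 0 0 0 0 0; 0 0 0 0 0 0 0; 0 0 0 0 0 0 0; 0 0 0 0 0 0 0"

```text
t: 4.7
ee_pos: [450.2, -247.6, 95.6]
orientation: [3.141, -0.0, 0.001]
ft_force: [-1.0, 0.2, 5.7]
width: 0.3
```

```bash
python3 - <<'E'
from h import *
go(None)
im=get_image('scene'); save('press.png',cv2.resize(im['pixels'][250:370,300:430],(650,600),interpolation=cv2.INTER_CUBIC))
for n in range(3): get_image('scene'); print(get_obs()['ft_force'].round(2))
E
```

```text
t 4.7 pos [ 450.2 -247.6   95.6] f [-1.03  0.18  5.72] w 0.3 xtool [ 1. -0.  0.] ztool [ 0. -0. -1.]
 q [-0.53  0.46  1.96  0.    0.73  1.05]
[-1.14  0.14  5.82]
[-1.27 -0.62  6.31]
[-1.42 -0.96  5.98]
```

View pics/press.png

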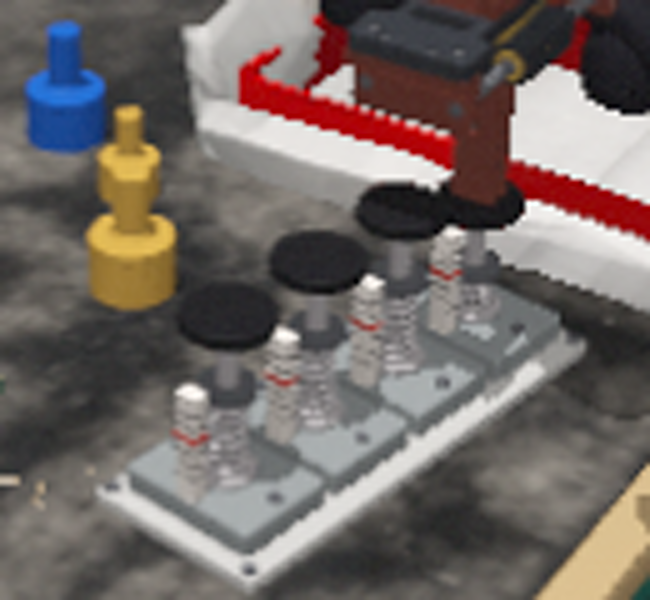

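The picture shows the far pan at (475,205) pushed down with its collar below the red mark at (447,272). The other three pans are up. Weak spring = the cell at (450,-248), so now I fetch the weight.

>>> play_rows:
  plan: "0 0 0 -1 0 0 0; 0 0 0 -1.5 0 0 0; 0 0 0 -3 0 0 0; 0 0 0 -4 0 0 0; 5 0 0 -3.5 0 0 0; 5 4 -1.2 0 0 0 0; 5 5 -1.5 0 0 0 0; 5 5 -1.5 0 0 0 0; 5 4 -1.1 0 0 0 0; 5 0 0 4 0 0 0; 5 0 0 4 0 0 0; 5 0 0 1 0 0 0; 5 0 0 0 0 0 0; 5 0 0 0 0 0 0"

```text
t: 6.65
ee_pos: [631.0, -194.9, 137.7]
orientation: [3.141, -0.001, 0.004]
ft_force: [0.4, 0.1, 0.3]
width: 50.0
```

```bash
python3 - <<'E'
from h import *
go([630,-194.4,44])
im=get_image('scene'); save('pre.png',cv2.resize(im['pixels'][200:360,240:450],(788,600),interpolation=cv2.INTER_CUBIC))
e,d,P=cloud(im)
hsv=cv2.cvtColor(im['pixels'],cv2.COLOR_RGB2HSV); br=cv2.inRange(hsv,(12,110,60),(30,255,255))
n,l,s,c=cv2.connectedComponentsWithStats(br)
for i in range(1,n):
    if s[i,4]>60 and c[i][1]>260: print(c[i].round(1),s[i])
E
```

```text
t 6.65 pos [ 631.  -194.9  137.7] f [0.36 0.05 0.34] w 50.0 xtool [ 1.    -0.     0.003] ztool [ 0.003 -0.001 -1.   ]
 q [-0.32  0.57  1.6   0.    0.96  1.25]
 shift cm [-0.13 -0.06  9.37]
[271.  270.8] [259 257  24  25 312]
[325.8 294.1] [318 271  18  41 511]
[108.1 291. ] [ 95 282  27  19 170]
[100.4 361.1] [  73  337   60   53 1356]
[130.7 346.5] [124 337  13  20  89]
[  8.3 395.5] [  0 383  19  35 324]
```

View pics/pre.png

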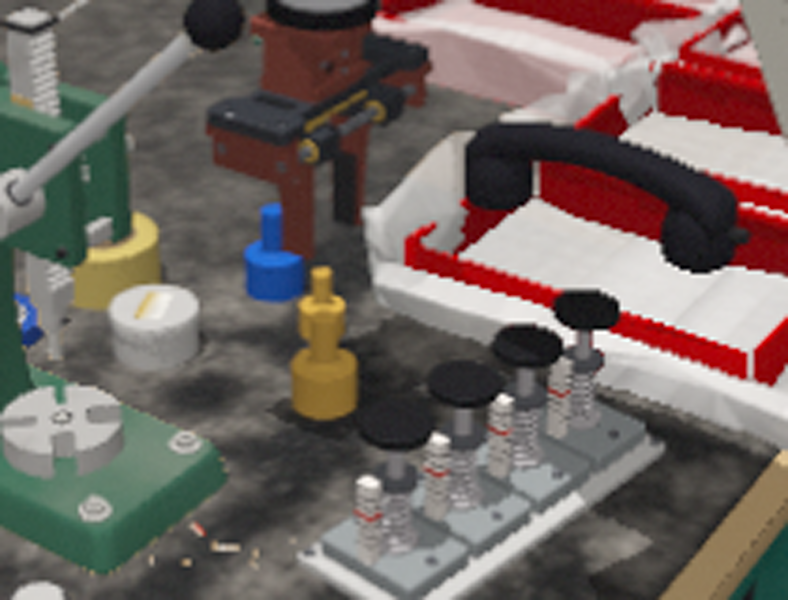

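All pans are back up. The weight at (325,350) is upright and the fingers stand above it. I descend and grip the handle.

>>> play_rows:
  plan: "5 -0.1 -0.05 3 0 0 0; 5 0 0 3 0 0 0; 5 0 0 2 0 0 0; 5 0 0 1.3 0 0 0; 5 0 0 0 0 0 0; 5 0 0 0 0 0 0; 1.6 0 0 0 0 0 0; 1.6 0 0 0 0 0 0; 1.6 0 0 0 0 0 0; 1.6 0 0 0 0 0 0; 1.6 0 0 0 0 0 0; 1.6 0 0 0 0 0 0"

```text
t: 8.2
ee_pos: [629.1, -193.9, 42.8]
orientation: [-3.141, 0.0, -0.0]
ft_force: [0.6, 1.3, 2.4]
width: 19.3
```

>>> play_rows:
  plan: "1.6 0 0 -1 0 0 0; 1.6 0 0 -3 0 0 0; 1.6 0 0 -4 0 0 0; 1.6 0 0 -4 0 0 0; 1.6 0 0 -3 0 0 0; 1.6 0 0 0 0 0 0; 1.6 -3 0.9 0 0 0 0; 1.6 -4 1.2 0 0 0 0; 1.6 -4 1.2 0 0 0 0; 1.6 -4 1.2 0 0 0 0; 1.6 -2.9 0.9 0 0 0 0; 1.6 0 0 0 0 0 0; 1.6 0 0 0 0 0 0; 1.6 0 0 0 0 0 0; 1.6 0 0 0 0 0 0"

```text
t: 10.07
ee_pos: [450.5, -247.7, 192.4]
orientation: [-3.141, -0.001, 0.0]
ft_force: [0.1, -0.7, -6.8]
width: 19.5
```

```bash
python3 - <<'E'
from h import *
go([450.2,-248,163])
im=get_image('scene'); save('over.png',cv2.resize(im['pixels'][210:370,290:460],(637,600),interpolation=cv2.INTER_CUBIC))
e,d,P=cloud(im)
hsv=cv2.cvtColor(im['pixels'],cv2.COLOR_RGB2HSV); br=cv2.inRange(hsv,(12,110,60),(30,255,255))
n,l,s,c=cv2.connectedComponentsWithStats(br)
for i in range(1,n):
    if s[i,4]>60 and c[i][0]>300 and c[i][1]>200:
        print(c[i].round(1),s[i])
        q=P[l==i]; q=q[np.abs(q-np.median(q,0)).max(1)<60]; print(np.percentile(q,[3,50,97],axis=0).round(1).tolist())
E
```

```text
t 10.07 pos [ 450.5 -247.7  192.4] f [ 0.14 -0.65 -6.83] w 19.5 xtool [ 1.     0.001 -0.   ] ztool [-0.  0. -1.]
 q [-0.53  0.3   1.9   0.    0.94  1.04]
 shift cm [-0.03  0.03  2.94]
[397.3 262.8] [388 242  19  33 349]
[[429.0, -258.8, 152.4], [443.0, -232.0, 178.1], [465.5, -221.7, 217.1]]
[325.4 282. ] [319 271  13  21 189]
[[670.7, -284.5, 2.4], [683.3, -267.0, 26.2], [703.5, -256.1, 56.1]]
```

View pics/over.png

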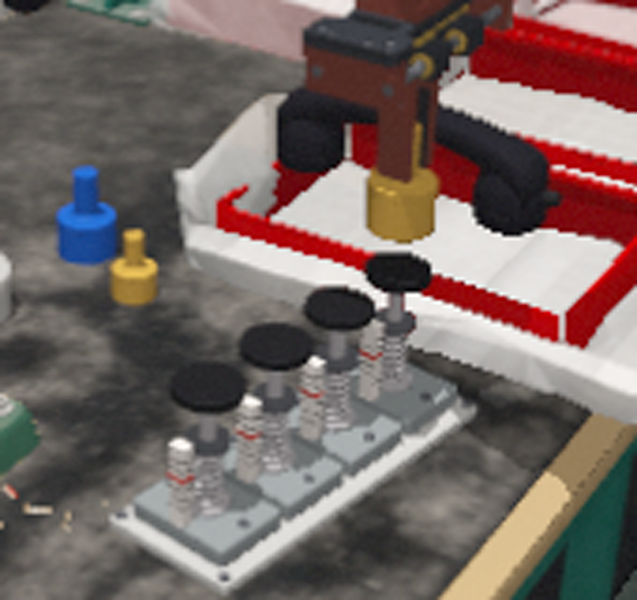

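The weight hangs upright over the weak pan at (398,270). I lower it gently.

>>> play_rows:
  plan: "1.6 0 0 1.5 0 0 0; 1.6 0 0 1 0 0 0; 1.6 0 0 0.5 0 0 0; 1.6 0 0 0.3 0 0 0; 1.6 0 0 0.4 0 0 0; 1.6 0 0 0.4 0 0 0; 1.6 0 0 0.4 0 0 0; 1.6 0 0 0.4 0 0 0; 1.6 0 0 0.3 0 0 0; 1.6 0 0 0 0 0 0; 1.6 0 0 0 0 0 0; 1.6 0 0 0 0 0 0"

```text
t: 11.62
ee_pos: [450.1, -248.0, 140.8]
orientation: [3.141, -0.0, 0.001]
ft_force: [-1.3, 1.2, -1.1]
width: 19.4
```

```bash
python3 - <<'E'
from h import *
go([450.2,-248,138])
f=[]
for n in range(6): get_image('scene'); f.append(get_obs()['ft_force'])
print(np.mean(f,0).round(2))
E
```

```text
t 11.62 pos [ 450.1 -248.   140.8] f [-1.27  1.18 -1.09] w 19.4 xtool [ 1. -0.  0.] ztool [ 0. -0. -1.]
 q [-0.53  0.38  1.93  0.    0.83  1.04]
 shift cm [ 0.01 -0.    0.28]
[-0.55  0.62 -0.69]
```

>>> play_rows:
  plan: "1.6 0 0 0.25 0 0 0; 1.6 0 0 0 0 0 0; 1.6 0 0 0 0 0 0; 3 0 0 0 0 0 0; 4 0 0 0 0 0 0; 5 0 0 0 0 0 0; 5 0 0 0 0 0 0; 5 0 0 0 0 0 0; 5 0 0 -1 0 0 0; 5 0 0 -2 0 0 0; 5 0 0 -3 0 0 0; 5 0 0 -4 0 0 0; 5 0 0 -4 0 0 0; 5 -1 4 0 0 0 0; 5 -1 4 0 0 0 0; 5 -1 4 0 0 0 0; 5 -1 4 0 0 0 0; 5 0 0 0 0 0 0; 5 0 0 0 0 0 0"

```text
t: 14.3
ee_pos: [409.8, -407.4, 278.4]
orientation: [-3.141, 0.001, 0.0]
ft_force: [0.3, -0.7, 0.6]
width: 49.7
```

```bash
python3 - <<'E'
from h import *
go(None)
im=get_image('scene'); save('done.png',cv2.resize(im['pixels'][240:370,300:440],(646,600),interpolation=cv2.INTER_CUBIC))
im=get_image('top'); e,d,P=cloud(im); Z=P[...,2]
hsv=cv2.cvtColor(im['pixels'],cv2.COLOR_RGB2HSV); br=cv2.inRange(hsv,(12,110,60),(30,255,255))
n,l,s,c=cv2.connectedComponentsWithStats(br)
for i in range(1,n):
    if s[i,4]>60 and c[i][0]>280:
        q=P[l==i]; q=q[q[:,2]<300]; t=q[q[:,2]>q[:,2].max()-10]; print(c[i].round(1),s[i],'zmax',q[:,2].max().round(1),'top',t.mean(0).round(1))
        b=q[np.abs(q[:,2]-q[:,2].max()+40)<9]
        if len(b)>9: print('  base mid',((b.max(0)+b.min(0))/2).round(1))
m=((Z>108)&(Z<128)).astype(np.uint8); m[:, :240]=0; m[:,390:]=0; m[:260]=0;m[340:]=0
n,l,s,c=cv2.connectedComponentsWithStats(m)
for i in range(1,n):
    if s[i,4]>80: print('pan',c[i].round(1),np.median(P[l==i],0).round(1))
E
```

```text
t 14.3 pos [ 409.8 -407.4  278.4] f [ 0.35 -0.7   0.6 ] w 49.7 xtool [ 1.    -0.001 -0.   ] ztool [-0.  0. -1.]
 q [-0.8   0.29  1.68  0.    1.16  0.77]
[349.9 132.6] [330 110  37  40 284] zmax 55.7 top [ 880.7 -244.3   48.2]
  base mid [ 845.7 -234.    16. ]
[363.5 207.2] [356 199  16  17 213] zmax 60.4 top [ 689.3 -274.7   55.1]
  base mid [ 688.6 -275.7   21. ]
[356.8 305.9] [346 295  22  22 363] zmax 176.1 top [ 451.5 -248.9  169.6]
  base mid [ 451.  -249.1  135.8]
pan [270.4 291.6] [479.6 -59.3 117. ]
pan [299.  296.3] [ 470.9 -122.7  116.8]
pan [327.7 301.1] [ 460.5 -186.4  116.8]
```

View pics/done.png

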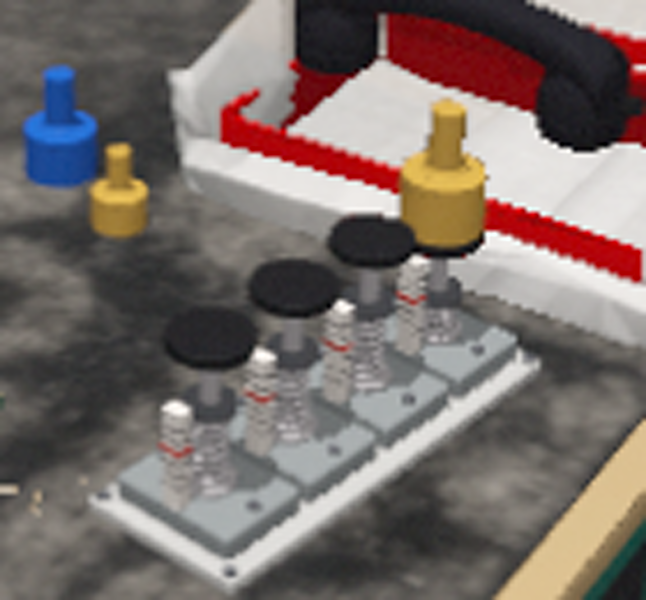

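The weight stands upright at (443,185) on the far pan, with the collar at (440,295) below its mark. The other three pans are up and the robot is clear, so I hand in.

```bash
python3 -c "
from workcell import *
print(close_job())"
```

```text
the job is handed in; nothing more can be done
None
```

The weak spring is the cell at about (450, -248) mm, at the red-box end of the row. The brass weight now stands upright on its pan, and the job is handed in (no verdict is reported).

- **Finding it:** this was the first pan I pressed, with shut fingertips. It gave 3.3 N at about 10 mm and about 5.9 N at about 22 mm, held for over half a second, with the index below the red mark in the picture. A good spring would push about 8.5 N at 10 mm. That settled it, so I did not press the other three pans.
- **Placing it:** I gripped the large brass weight by its handle, lowered it until the spring carried almost all of it, let go and withdrew.

**Last checks:**
- The weight's axis is within about 2 mm of the pan's middle.
- It leans by no more than the measurement noise: the top and base centres agree to 0.5 mm.
- The weight's height puts the pan about 20 mm down, past the 14 mm mark.
- The other three pans are at their free height, and the arm touches nothing.
- The run took about 14 s, and no check failed or disagreed.

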